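# Sort a nut and a bush through the two-way sorter

### The job

Sort the loose hexagon nut, and after it the loose round bush, through the two-way sorter on the bench: each belongs in the tray whose front ledge carries a part of the same kind as a sample. Before dropping in each part, swing the lever fully over so that the flap opens the way to its tray, then let the part fall into the mouth under the hood. Leave the padlock and the two rolls of tape where they lie.

Things in the scene. Friction and masses are not known exactly. Their poses are not given: they have to be found in the camera images.
- sorter: Grey sheet-metal two-way sorter, fixed to the bench. Origin on the bench under its centre; front to its own -x (towards the robot), +y its left, z up. Cabinet 72 deep (x), 176 wide (y), 173 high, with a clear front window; on it a throat with the open mouth at z = 205. In the cabinet a flap under the throat sends a part to the left or right tray.
- mouth (a point): Centre of the sorter's mouth, level with its rim, 205 above the bench. The mouth is 66 (sorter x) by 72 (sorter y) clear, in 3 mm walls. The hood stands over its rear half, so a hand pointing straight down over the mouth strikes the hood: the hand comes in from the front, leaning back towards the robot (about 25 to 40 degrees from vertical).
- hood (a point): Middle of the lower front edge of the hood, a solid counter housing over the rear half of the mouth: sorter x = 0, z = 336 (131 above the rim). The housing is 44 deep (x 0 to +44), 78 wide (y -39 to +39), 54 high (z 336 to 390), carried by a back plate at x = +33 that rises from the mouth's rear wall. The space between mouth and housing is open in front and at both sides.
- diverter (a joint): Angle (rad) of lever and flap, in one line on one shaft. 0 = upright, way not set; -0.55 and +0.55 = stops. Positive: both lean to the sorter's right (-y), shutting that way, so parts fall into the LEFT (+y) tray. Negative: they lean left, parts fall into the RIGHT (-y) tray. Starts within 0.25 of upright; stays where left (friction about 0.8 N at the knob). Fully over: beyond 0.42.
- lever_knob (a point): Centre of the lever's black ball knob, diameter 22. The shaft lies along the sorter's x, 110 above the bench; at lever angle q the knob is at sorter x = -85, y = -80 sin q, z = 110 + 80 cos q (mm). A thin rod leads to it from below and behind. Nothing is above it; the throat's front wall (205 high) is 49 behind its centre.
- nut_tray: Steel tray under the sorter, fixed, 64 x 78 x 42 high, with a front ledge (top 42 above the bench) sticking out to the front, on which a sample hexagon nut is fixed. Origin on the bench under the tray's centre, axes as the sorter's; it stands at sorter y = +42 (left) or -42 (right), the bush tray at the other.
- bush_tray: The like tray with a sample round bush (28 high) fixed on its ledge. Origin and axes as for the nut tray.
- nut_center (a point): Centre of the loose steel hexagon nut, lying flat on the bench: 13 high, 30 over the corners (along its x), 26 across the flats (two flats face its own +-y; others every 60 degrees), about 30 g. Centre 6.5 above the bench.
- bush_center (a point): Centre of the loose round steel bush (short tube), standing on end on the bench: outer diameter 26, bore 14, 28 high, about 60 g. Centre 14 above the bench.
- padlock: Brass padlock, 61x40x17, loose bystander. Origin at the centre of its underside.
- paper_tape: Roll of pale masking tape, 100 in diameter, 24 high, loose bystander. Origin at the centre of its underside.
- dark_tape: Roll of black tape, 68 in diameter, 18 high, loose bystander. Origin at the centre of its underside.

How it is judged (in metres and radians):
On the way, in this order (a step that is already met when the one before it is completed fails the run):
1. the lever is fully over so that the way to the nut's tray is open (beyond 0.42 rad) (((y of nut_tray in the frame of sorter above 0 m and value of joint diverter above 0.42 rad) or (y of nut_tray in the frame of sorter below 0 m and value of joint diverter below -0.42 rad))), for 0.2 s.
2. the nut goes in through the sorter's mouth (x of nut_center in the frame of sorter between -0.034 and 0.034 m and y of nut_center in the frame of sorter between -0.085 and 0.085 m and z of nut_center in the frame of sorter between 0.06 and 0.2 m).
3. the nut lies in its tray (x of nut_center in the frame of nut_tray between -0.034 and 0.034 m and y of nut_center in the frame of nut_tray between -0.04 and 0.04 m and z of nut_center in the frame of nut_tray between 0 and 0.042 m), for 0.2 s.
4. the lever is fully over the other way, so that the way to the bush's tray is open (beyond 0.42 rad) (((y of bush_tray in the frame of sorter above 0 m and value of joint diverter above 0.42 rad) or (y of bush_tray in the frame of sorter below 0 m and value of joint diverter below -0.42 rad))), for 0.2 s.
5. the bush goes in through the sorter's mouth (x of bush_center in the frame of sorter between -0.034 and 0.034 m and y of bush_center in the frame of sorter between -0.085 and 0.085 m and z of bush_center in the frame of sorter between 0.06 and 0.2 m).
At the end, for the whole second after the job is handed in: The nut lies inside the tray with the sample nut and the bush inside the tray with the sample bush (centres within the walls and below the rims) (all of step 3 and x of bush_center in the frame of bush_tray between -0.034 and 0.034 m and y of bush_center in the frame of bush_tray between -0.04 and 0.04 m and z of bush_center in the frame of bush_tray between 0 and 0.042 m); the robot touches nothing.
It fails at once if the padlock or a roll of tape is moved by more than 25 mm (distance of any of padlock, paper_tape, dark_tape from where it was at the start of the episode above 0.025 m).
It also fails if it takes over 72 s, if anything falls off the work surface, if the arm or the gripper's body presses on something with over 40 N, if the wrist force passes 120 N, or if a joint passes its speed limit or range.

### The arm

A 6-joint arm with a two-finger parallel gripper is mounted at the origin on the work surface; the furniture and walls round the work are solid. World frame = base frame: x ahead of the robot, y to its left, z up, the work surface at z = 0. Lengths are in m, angles in degrees, forces in N, time in s.
With the tool pointing down it reaches from about 0.275 to 0.825 m from the base axis. Payload 4.9 kg.
Tool frame: the origin (TCP) lies at the very end of the fingers, on their centre line; the grasp point (between the pads) lies 19 mm behind it; z points along the fingers, y is the direction in which the jaws open and shut (so a half turn about z gives the same grasp; the last joint's range is limited). The gripper opens to 85 mm and grips with 20 to 120 N. Pads are 22 mm wide; open, the fingers measure 114 mm over their backs; the gripper's body (76 mm by 85 mm) begins 54 mm behind the grasp point. The pads swing forward as they close: fully open they stand 13 mm farther back than shut.
Start: joints at [55.336, 18.69, -11.035, 60.275, 0, 82.311], TCP at [0.249, 0.49, 0.231] pointing down, gripper open.
Joint ranges: [-152.03, 152.03], [-55.5, 102.48], [-74.3, 77.21], [-110.64, 120.58], [-84.22, 78.4], [-180, 180]. Speed limits (degrees/s): [147.25, 147.25, 180, 180, 180, 180].

### API

Orientations are given as a 3x3 rotation matrix whose columns are the frame's x, y, z axes.
In Python, from cell import * gives the robot as it stands.
- The arm moves only by the tool play_rows, never from a script. Its argument "moves" is a list of rows, each a list of 5 numbers: the opening, from 0 (shut) to 1 (fully open), then the shift along the tool's x, y, z in cm, then the turn about the tool's z in rad. In form: [[jaw, dx, dy, dz, turn], ...]. A call has 1 to 12 rows; each row is the pose to reach, as a shift and turn from the pose commanded when the call began, along the tool's axes at that moment; what a row does not reach only later rows make up. A row lasts 1/8 s, in which the tool goes at most 62.5 mm and 10.7 degrees, less where a joint would pass 70% of its speed; a pose out of reach is approached as far as the arm can. A call with a gripper value outside its range is refused whole. The fingers move at their own pace and stop on an object; "squeeze" is the grip in N (left out, the last holds). Time passes only in rows, so rows that repeat a pose let the fingers close. It gives the time, the measured TCP pose, the force and the opening at its end, in the units of the state.
- observe(): the state, without advancing time (a new reading comes with each control period).
- capture(name): name is "side" or "top" or "wrist"; returns a dict with "frame" (384x512x3 uint8, blue, green, red), "depth" (384x512 float32, m along the optical axis (not along the pixel's ray), 0 where there is no reading), "fx", "fy", "cx", "cy" (pixels), "R" (3x3) and "t" (3): a world point X has camera coordinates R X + t. Camera axes: x right, y down, z forward; pixel columns grow to the right and rows downward; lengths in m; the calibration is good to about 2 mm. A picture is of the moment at which its call begins.
- close_job(): hands the job in, once; it reports no verdict.
Trained networks look in a picture, given as the dict that the camera call returned (one of the last four; its "shot" number tells which), for a name from the list of things; names that differ only in an ending like _2 or _b are one class to them, and where a whole thing is asked for, a point or a joint stands for the part that bears it (a point fixed in the world has none). Each returns a list of dicts, best first, with "p" (0 to 1); they miss things now and then, are a little off and sometimes report something else, mostly with a low value. They report only what shows in the picture. A call takes as long as a camera call.
- look_for(picture, name): "position" ([x, y, z] in m, in world coordinates, good to about 4 mm: the middle of the surface that is visible of it).
- trace(picture, name): "region" (384x512 bool, what is visible of it).
- tip_of(picture, name): "position" ([x, y, z] in m, in world coordinates, good to about 4 mm: a listed point, or the origin of a listed thing).
The state is a dict: "t": time; "qpos": joint angles; "joint_vel": joint speeds; "joint_efforts": joint torques, N m; "position": TCP position; "tcp_rot": TCP orientation; "force": force on the tool from outside, world axes, zero at the start; "wrist_torque": the same for the moment, N m; "opening": opening from 0.0 (shut) to 1.0 (fully open).
Only numpy, scipy, OpenCV 4.12 (cv2) and the standard library are available. Lean on these libraries where they do the work, as an engineer would, in place of code of your own. Each camera call takes 0.05 s, during which the arm holds its last target.

## Working session

There is one attempt and no reset: what is moved stays moved. The work goes in short steps, Python scripts to look and compute and a tool call to move; the robot and the scene stay as the last step left them, time stands still between calls to the robot, and variables do not carry over. Pictures are saved under pics/ and viewed, and the job is handed in when it is done.

Besides the shell and the picture viewer there is one more tool, called as a command line: name --pt "numbers of a row" for each row, then --argument value for the rest. play_rows: Moves the arm, as the interface text tells. Its arguments: {"type":"object","properties":{"moves":{"type":"array"},"squeeze":{"type":"number"}},"required":["moves"]}

```bash
ls; mkdir -p pics; python3 - <<'E'
from cell import *
import cv2,numpy as np
print(observe())
for n in ["side","top","wrist"]:
    c=capture(n); cv2.imwrite(f"pics/{n}0.png",c["frame"])
    print(n,c["R"],c["t"],c["fx"],c["cx"],c["cy"])
    if n!="wrist":
        for k in ["sorter","mouth","hood","lever_knob","nut_tray","bush_tray","nut_center","bush_center","padlock","paper_tape","dark_tape"]:
            print(k,[(np.round(d["position"],4).tolist(),round(float(d["p"]),2)) for d in tip_of(c,k)[:3]])
print(observe()["t"])
E
```

```text
pics
{'t': 0.0, 'qpos': array([ 5.53365159e+01,  1.87325564e+01, -1.10914078e+01,  6.02757284e+01,
       -5.76989685e-04,  8.23116240e+01]), 'joint_vel': array([ 0.0262193 ,  0.07465883,  0.05337127,  0.08907414,  0.08539346,
       -0.06111996]), 'joint_efforts': array([ 1.38744705e-03, -4.43400228e+01,  2.62439454e+01,  1.53922546e-02,
       -3.43998852e-05,  1.69295916e-06]), 'position': array([0.24913253, 0.48968344, 0.23050222]), 'tcp_rot': array([[-8.91203569e-01,  4.53602508e-01, -9.81331210e-04],
       [ 4.53603515e-01,  8.91202439e-01, -1.43685985e-03],
       [ 2.22801534e-04, -1.72566992e-03, -9.99998486e-01]]), 'force': array([0.72660535, 0.01075904, 0.23851892]), 'wrist_torque': array([-2.76155282e-02, -1.10066441e-02,  1.87230256e-06]), 'opening': 1.0018446886324737}
side [[ 0.94548948 -0.32551014  0.00963284]
 [-0.1485481  -0.45742445 -0.87675329]
 [ 0.28979838  0.82753007 -0.48084392]] [-0.53610848  0.17893811  1.02987059] 350.2549109360968 255.88369291050273 193.4969473037045
sorter []
mouth [([0.5996, -0.1498, 0.2041], 0.62)]
hood [([0.6022, -0.1466, 0.3356], 0.7
[... 738 characters left out ...]
0.57)]
lever_knob [([0.5182, -0.1576, 0.1921], 0.4)]
nut_tray [([0.6034, -0.1945, -0.0016], 0.57)]
bush_tray [([0.605, -0.1051, 0.0037], 0.67)]
nut_center [([0.4227, 0.0224, 0.0008], 0.61), ([0.6029, -0.104, 0.0031], 0.18)]
bush_center [([0.4198, -0.3519, 0.0145], 0.38)]
padlock [([0.3808, -0.1715, 0.0018], 0.73), ([0.6042, -0.1932, -0.0007], 0.34)]
paper_tape [([0.6355, 0.0797, 0.0017], 0.58)]
dark_tape [([0.3889, -0.496, -0.003], 0.62)]
wrist [[ 4.54356738e-01  8.90819412e-01 -8.54366522e-04]
 [ 8.57068498e-01 -4.36880401e-01  2.73073441e-01]
 [ 2.42885866e-01 -1.24805009e-01 -9.61992810e-01]] [-0.54966208 -0.03512221  0.38074724] 264.4677307525966 252.8764505605657 188.68139910756673
1.25
```

```bash
python3 - <<'E'
import cv2
for n in ["side","top"]:
    f=cv2.imread(f"pics/{n}0.png"); cv2.imwrite(f"pics/{n}0b.png",cv2.resize(f,(768,576)))
f=cv2.imread("pics/side0.png"); cv2.imwrite("pics/side0c.png",cv2.resize(f[150:330,170:410],(800,600),interpolation=cv2.INTER_CUBIC))
E
```

```text
(no output)
```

View pics/side0b.png

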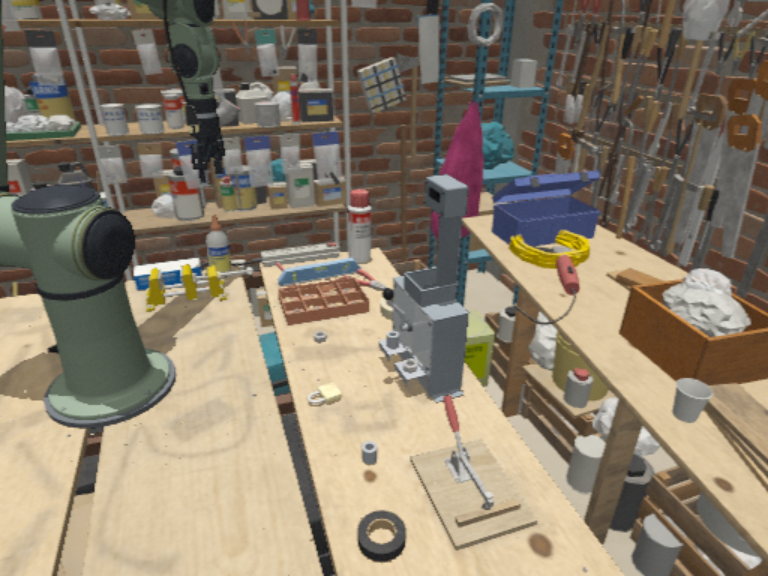

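View pics/top0b.png

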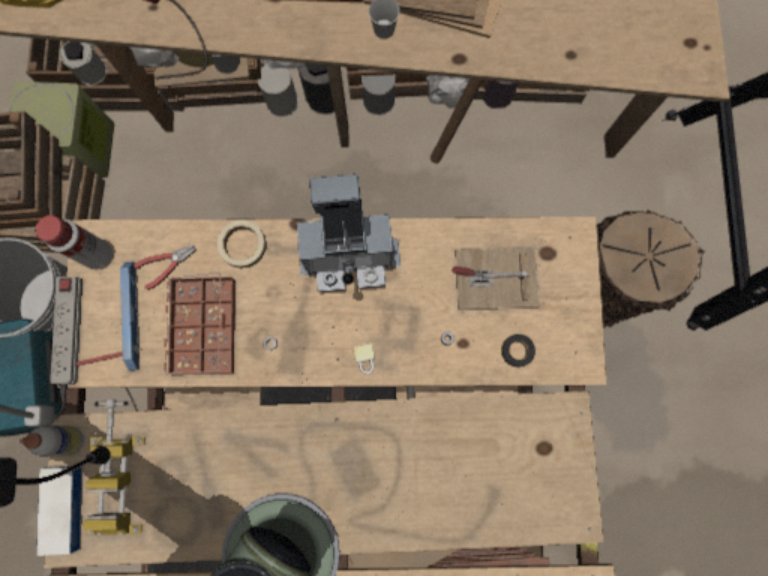

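View pics/side0c.png

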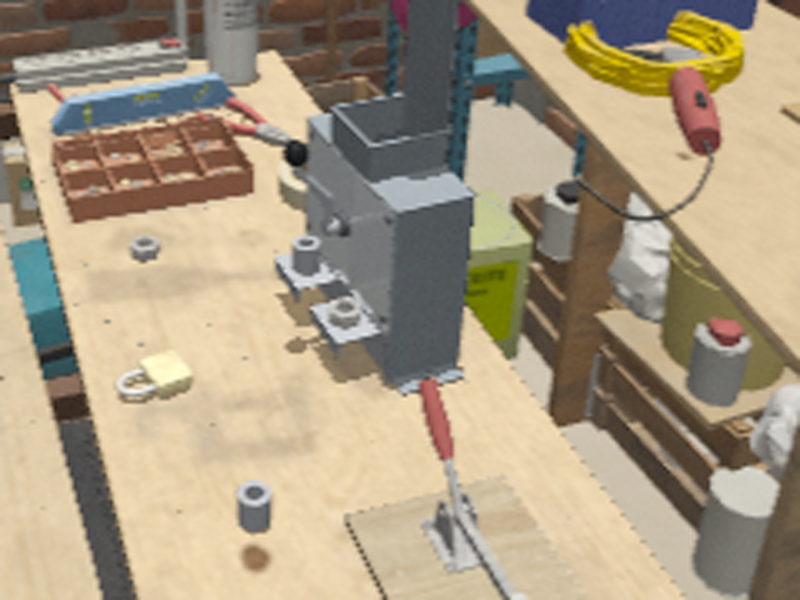

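The sample nut sits on the right (-y) ledge and the sample bush on the left. So the lever goes to +y first. Next I refine the measurements from depth.

```bash
cat > h.py <<'E'
from cell import *
import cv2,numpy as np
def cloud(c):
    d=c["depth"];v,u=np.mgrid[0:d.shape[0],0:d.shape[1]]
    P=np.stack([(u-c["cx"])/c["fx"]*d,(v-c["cy"])/c["fy"]*d,d],-1)
    W=(P-np.asarray(c["t"]))@np.asarray(c["R"])
    W[d<=0]=np.nan
    return W
E
python3 - <<'E'
from h import *
c=capture("top");W=cloud(c);s=capture("side");S=cloud(s)
def box(W,x,y,z):
    return (W[...,0]>x[0])&(W[...,0]<x[1])&(W[...,1]>y[0])&(W[...,1]<y[1])&(W[...,2]>z[0])&(W[...,2]<z[1])
for n,A in (("top",W),("side",S)):
    m=box(A,(.5,.7),(-.3,0),(.16,.185)); P=A[m]
    print(n,"cabtop",m.sum()); 
    if m.sum()>20: print(np.nanpercentile(P,[1,50,99],axis=0).round(4), cv2.minAreaRect(P[:,:2].astype(np.float32)*1000))
    m=box(A,(.5,.7),(-.3,0),(.375,.41));P=A[m]; print("hoodtop",m.sum(),cv2.minAreaRect(P[:,:2].astype(np.float32)*1000) if m.sum()>5 else 0)
    m=box(A,(.47,.545),(-.25,-.05),(.17,.23));P=A[m]; print("knob",m.sum(),P.mean(0).round(4) if m.sum() else 0, P.max(0) if m.sum() else 0)
    for k,b in (("nut",((.38,.46),(-.02,.06),(.006,.03))),("bush",((.38,.46),(-.39,-.31),(.02,.04)))):
        m=box(A,*b);P=A[m]; print(k,m.sum(),np.percentile(P,[2,50,98],axis=0).round(4).tolist() if m.sum() else 0)
for cc in (c,s):
  for k in ("lever_knob","nut_center","bush_center"):
    print(k,[(np.round(d["position"],4).tolist(),round(float(d["p"]),2)) for d in look_for(cc,k)[:2]])
f=c["frame"]
cv2.imwrite("pics/nutz.png",cv2.resize(np.hstack([f[205:255,155:205],f[205:255,275:325]]),(800,400),interpolation=cv2.INTER_CUBIC))
E
```

```text
top cabtop 1016
[[ 0.5586 -0.2351  0.1611]
 [ 0.5973 -0.1488  0.1712]
 [ 0.6377 -0.0599  0.1827]] ((598.0015869140625, -147.63221740722656), (74.33998107910156, 176.67002868652344), 3.919367551803589)
hoodtop 627 ((619.3452758789062, -146.4124755859375), (47.64656066894531, 77.67127990722656), 4.81895637512207)
knob 49 [ 0.513  -0.1538  0.1956] [ 0.52435811 -0.14447319  0.20264867]
nut 45 [[0.4044, 0.0086, 0.0066], [0.4171, 0.0193, 0.0101], [0.4381, 0.0343, 0.0164]]
bush 38 [[0.4055, -0.3573, 0.0224], [0.4161, -0.3473, 0.0262], [0.427, -0.3354, 0.0317]]
side cabtop 726
[[ 0.5192 -0.2398  0.1603]
 [ 0.5936 -0.1926  0.1735]
 [ 0.6408 -0.0698  0.1847]] ((574.3516235351562, -153.607421875), (127.20948791503906, 178.37754821777344), 5.0420918464660645)
hoodtop 315 ((621.1893920898438, -150.3818359375), (46.68355178833008, 77.1317138671875), 5.1558918952941895)
knob 60 [ 0.5157 -0.16    0.1908] [ 0.52535046 -0.14987782  0.20212746]
nut 45 [[0.4088, 0.0043, 0.0062], [0.4211, 0.0151, 0.0118], [0.4363, 0.0293, 0.0154]]
bush 78 [[0.408, -0.3622, 0.021], [0.4193, -0.3518, 0.0276], [0.4307, -0.339, 0.0303]]
lever_knob [([0.5427, -0.15, 0.1783], 0.66)]
nut_center [([0.5507, -0.1096, 0.0462], 0.29)]
bush_center [([0.419, -0.3492, 0.0273], 0.57)]
lever_knob [([0.3831, -0.1817, 0.0117], 0.31)]
nut_center [([0.5314, -0.1562, 0.1657], 0.28)]
bush_center [([0.4193, -0.3529, 0.022], 0.65)]
```

View pics/nutz.png

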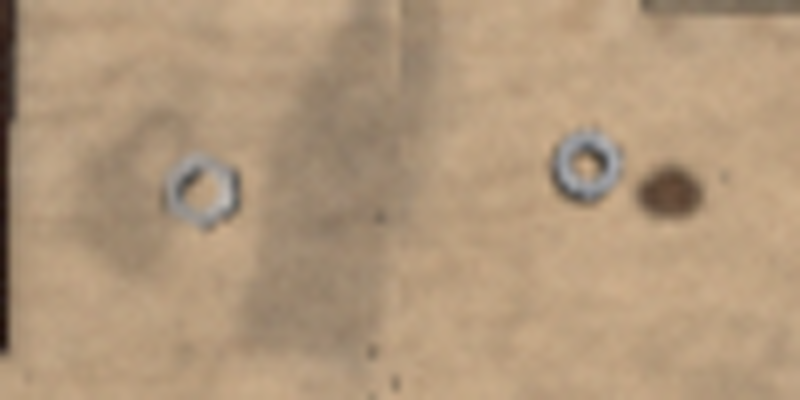

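Sorter centre is about (0.599, -0.149) with yaw about +4.5°. The knob is near (0.514, -0.157) and the nut near (0.419, 0.019), with its flats facing ±y. I'll do the lever first.

play_rows --pt "0.6 -53 -45.6 0 -0.55" --pt "0.6 -53 -45.6 0 -0.55" --pt "0.6 -53 -45.6 0 -0.55" --pt "0.6 -53 -45.6 0 -0.55" --pt "0.6 -53 -45.6 0 -0.55" --pt "0.6 -53 -45.6 0 -0.55" --pt "0.6 -53 -45.6 0 -0.55" --pt "0.6 -53 -45.6 0 -0.55" --pt "0.6 -53 -45.6 0 -0.55" --pt "0.6 -53 -45.6 0 -0.55" --pt "0.6 -53 -45.6 0 -0.55" --pt "0.6 -53 -45.6 0 -0.55" --squeeze 40

```text
t: 3.15
position: [0.5159, -0.16, 0.2311]
tcp_rot: [[-0.997, -0.076, 0.001], [-0.076, 0.997, -0.001], [-0.001, -0.001, -1.0]]
force: [-0.4, 0.5, 0.0]
opening: 0.595
```

play_rows --pt "0.6 0 0.2 3.5 0" --pt "0.6 0 0.2 5.8 0" --pt "0.6 0 0.2 5.8 0" --pt "0.6 0 2 5.8 0" --pt "0.6 0 4 5.8 0" --pt "0.6 0 5.5 5.8 0" --pt "0.6 0 5.5 5.8 0"

```text
t: 4.03
position: [0.5106, -0.1, 0.1738]
tcp_rot: [[-0.997, -0.082, 0.001], [-0.082, 0.997, 0.0], [-0.001, 0.0, -1.0]]
force: [-0.1, 0.4, 0.2]
opening: 0.599
```

```bash
python3 - <<'E'
from h import *
c=capture("side"); s=capture("top")
cv2.imwrite("pics/l1.png",np.hstack([cv2.resize(c["frame"][140:260,220:330],(400,436),interpolation=cv2.INTER_CUBIC),cv2.resize(s["frame"][110:210,170:270],(400,436),interpolation=cv2.INTER_CUBIC)]))
for k in (c,s): print([(d["position"],d["p"]) for d in tip_of(k,"lever_knob")[:2]])
print(observe()["force"])
E
```

```text
[([0.4215, -0.3451, 0.0124], 0.56)]
[([0.4202, 0.0248, 0.0038], 0.35)]
[0.21300072 0.52227889 0.06150665]
```

View pics/l1.png

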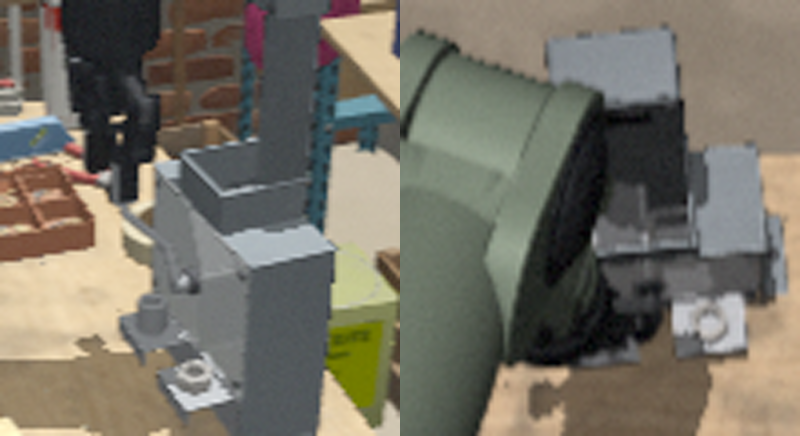

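play_rows --pt "0.6 0 0.3 0 0" --pt "0.6 0 0.3 0 0"

```text
t: 4.47
position: [0.5103, -0.0989, 0.1732]
tcp_rot: [[-0.997, -0.079, -0.0], [-0.079, 0.997, 0.0], [0.0, 0.0, -1.0]]
force: [-0.5, -0.1, -0.1]
opening: 0.596
```

play_rows --pt "0.6 0 -0.7 0 0" --pt "0.6 0 -0.7 -3.5 0" --pt "0.9 0 -0.7 -6 0" --pt "0.9 4 6 -4 0.08" --pt "0.9 8.1 13 0 0.08" --pt "0.9 8.1 13 3 0.08" --pt "0.9 8.1 13 3 0.08" --pt "0.9 8.1 13 3 0.08"

```text
t: 5.48
position: [0.4204, 0.024, 0.1438]
tcp_rot: [[-1.0, 0.001, 0.001], [0.001, 1.0, -0.001], [-0.001, -0.001, -1.0]]
force: [1.0, 0.2, -0.0]
opening: 0.898
```

```bash
python3 - <<'E'
from h import *
c=capture("wrist"); s=capture("side")
o=observe();print(o["position"],o["qpos"])
cv2.imwrite("pics/w1.png",c["frame"])
cv2.imwrite("pics/l2.png",cv2.resize(s["frame"][140:260,220:330],(550,600),interpolation=cv2.INTER_CUBIC))
for k in (c,s): print([(d["position"],d["p"]) for d in tip_of(k,"lever_knob")[:2]],[(d["position"],d["p"]) for d in tip_of(k,"nut_center")[:2]])
W=cloud(c)
t=trace(c,"nut_center")
if t:
    m=t[0]["region"];P=W[m];P=P[np.isfinite(P[:,0])];P=P[P[:,2]>.009];print(m.sum(),P.mean(0),cv2.minAreaRect(P[:,:2].astype(np.float32)*1000),P[:,:2].min(0),P[:,:2].max(0))
E
```

```text
[0.42163684 0.02346539 0.14448548] [-6.84308902e+00  1.02087943e+01 -3.66119618e+01  4.29850199e+01
 -1.19747162e-02 -6.73370658e+00]
[] [([0.4222, 0.0193, 0.0038], 0.59)]
[([0.5155, -0.1127, 0.1791], 0.5)] [([0.4148, 0.024, 0.0074], 0.4)]
```

View pics/w1.png

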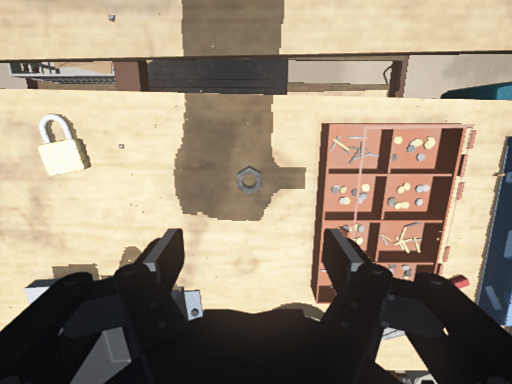

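View pics/l2.png

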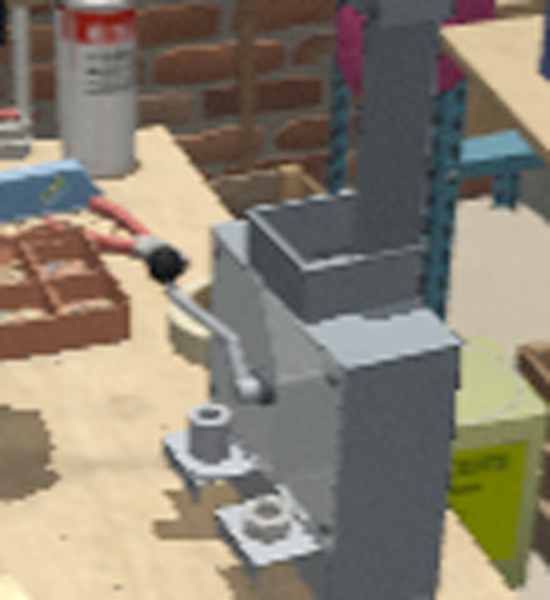

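```bash
python3 - <<'E'
from h import *
f=cv2.imread("pics/w1.png")
cv2.imwrite("pics/w1z.png",cv2.resize(f[155:205,224:274],(600,600),interpolation=cv2.INTER_CUBIC))
c=capture("wrist");W=cloud(c);R=np.array(c["R"]);t=np.array(c["t"])
for uv in ((249,180),(249.5,180)):
    r=R.T@np.array([(uv[0]-c["cx"])/c["fx"],(uv[1]-c["cy"])/c["fy"],1]);o=-R.T@t
    print(o+r*(0.0065-o[2])/r[2], o+r*(0.013-o[2])/r[2])
E
```

```text
[0.42062296 0.01952093 0.0065    ] [0.41900103 0.01963163 0.013     ]
[0.42062421 0.02006881 0.0065    ] [0.41900225 0.02016686 0.013     ]
```

View pics/w1z.png

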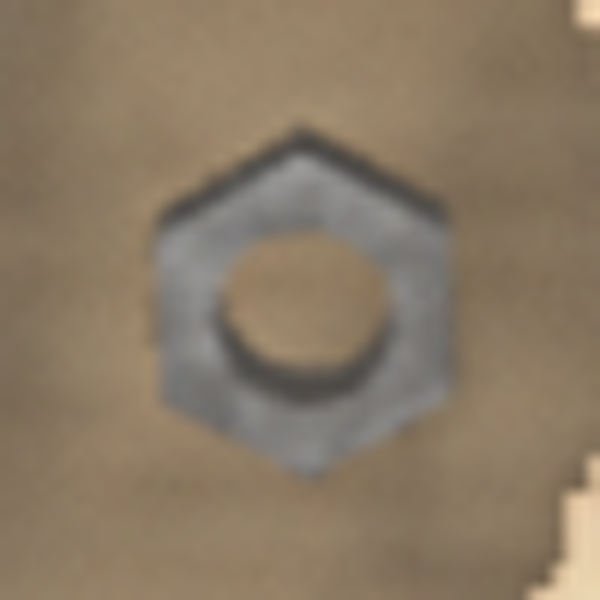

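play_rows --pt "0.8 0 -0.35 5 0" --pt "0.7 0 -0.35 10 0" --pt "0.6 0 -0.35 13 0" --pt "0.5 0 -0.35 14.1 0" --pt "0.5 0 -0.35 14.1 0" --pt "0 0 -0.35 14.1 0" --pt "0 0 -0.35 14.1 0" --pt "0 0 -0.35 14.1 0" --pt "0 0 -0.35 14.1 0" --pt "0 0 -0.35 14.1 0" --squeeze 50

```text
t: 7.12
position: [0.4206, 0.0207, 0.0035]
tcp_rot: [[-1.0, 0.001, 0.003], [0.001, 1.0, -0.0], [-0.003, -0.0, -1.0]]
force: [-1.8, 0.6, 7.6]
opening: 0.291
```

play_rows --pt "0 0 0 -6 0" --pt "0 0 0 -12 0" --pt "0 0 0 -18 0" --pt "0 0 0 -24 0" --pt "0 0 0 -30 0" --pt "0 0 0 -36 0" --pt "0 0 0 -42 0" --pt "0 -4 0 -47 0" --pt "0 -8 0 -52 0" --pt "0 -12 0 -57 0" --pt "0 -16 0 -62 0" --pt "0 -20 0 -67 0"

```text
t: 8.62
position: [0.6234, 0.0209, 0.5951]
tcp_rot: [[-0.995, 0.002, 0.104], [0.001, 1.0, -0.012], [-0.104, -0.012, -0.995]]
force: [2.2, -0.2, 0.4]
opening: 0.291
```

```bash
python3 - <<'E'
from h import *
o=observe();print(o["position"],o["qpos"],o["tcp_rot"],o["opening"],o["t"])
E
```

```text
[0.62335935 0.02088744 0.59514497] [ -4.75911489  34.70459879  70.40485362 119.69537547  -0.20126659
  -4.70421245] [[-9.94579860e-01  1.77114616e-03  1.03960399e-01]
 [ 5.07527124e-04  9.99925692e-01 -1.21800061e-02]
 [-1.03974246e-01 -1.20612261e-02 -9.94506854e-01]] 0.29075254061674277 8.625
```

The out-of-reach command tilts the tool forward (j4 is at its limit). I'll push further.

play_rows --pt "0 0 0 -6 0" --pt "0 0 0 -12 0" --pt "0 0 0 -18 0" --pt "0 0 0 -18 0"

```text
t: 9.12
position: [0.6296, 0.0227, 0.6349]
tcp_rot: [[-0.978, 0.003, 0.209], [-0.002, 1.0, -0.021], [-0.209, -0.021, -0.978]]
force: [-0.2, -1.1, -0.1]
opening: 0.29
```

```bash
python3 - <<'E'
from h import *
o=observe();print(o["position"],o["qpos"],o["tcp_rot"],o["opening"],o["t"])
E
```

```text
[0.62960407 0.02269588 0.63488658] [ -4.51681535  34.56842256  77.19601377 120.52697873  -0.2627449
  -4.51064504] [[-0.9779939   0.00280419  0.20861463]
 [-0.00162989  0.99977646 -0.02107997]
 [-0.20862711 -0.0209561  -0.97777071]] 0.2896639607188982 9.125
```

play_rows --pt "0 4 0 -6 0" --pt "0 8 0 -12 0" --pt "0 12 0 -18 0" --pt "0 12 0 -18 0"

```text
t: 9.62
position: [0.5927, 0.0298, 0.6962]
tcp_rot: [[-0.952, 0.006, 0.305], [-0.004, 0.999, -0.032], [-0.305, -0.032, -0.952]]
force: [0.4, 0.3, -0.8]
opening: 0.288
```

```bash
python3 - <<'E'
from h import *
o=observe();print(o["position"],o["qpos"],o["tcp_rot"],o["opening"],o["t"])
E
```

```text
[0.59267269 0.02983847 0.69615036] [ -3.90295168  28.77732319  77.15462939 120.51065532  -0.65855093
  -3.96712499] [[-0.95224274  0.00571394  0.30528859]
 [-0.00437365  0.99946708 -0.03234864]
 [-0.30531073 -0.03213898 -0.95171027]] 0.2878913707997956 9.625
```

play_rows --pt "0 6 0 -10 0" --pt "0 12 0 -20 0" --pt "0 18 0 -28 0" --pt "0 18 0 -28 0" --pt "0 18 0 -28 0" --pt "0 18 0 -28 0"

```text
t: 10.38
position: [0.5437, 0.0465, 0.7592]
tcp_rot: [[-0.913, 0.009, 0.409], [-0.009, 0.999, -0.041], [-0.409, -0.041, -0.912]]
force: [0.6, -0.1, 0.9]
opening: 0.289
```

```bash
python3 - <<'E'
from h import *
o=observe();print(o["position"],o["qpos"],o["tcp_rot"],o["opening"],o["t"])
E
```

```text
[0.54372381 0.04653692 0.75917144] [ -1.98209507  22.38495926  77.11802503 120.51280721  -1.56375872
  -2.29685207] [[-0.91253126  0.00919891  0.4089035 ]
 [-0.00850517  0.99910409 -0.04145698]
 [-0.40891852 -0.04130858 -0.91163548]] 0.2894251740871798 10.375
```

play_rows --pt "0 10 0 -15 0" --pt "0 20 0 -30 0" --pt "0 20 0 -30 0" --pt "0 20 0 -30 0" --pt "0 20 0 -30 0" --pt "0 20 0 -30 0" --pt "0 20 0 -30 0" --pt "0 20 0 -30 0"

```text
t: 11.38
position: [0.4829, 0.075, 0.8188]
tcp_rot: [[-0.858, 0.01, 0.513], [-0.013, 0.999, -0.043], [-0.513, -0.043, -0.857]]
force: [0.0, 0.1, 0.2]
opening: 0.287
```

```bash
python3 - <<'E'
from h import *
o=observe();print(o["position"],o["qpos"],o["tcp_rot"],o["opening"],o["t"])
E
```

```text
[0.48289297 0.0749915  0.81876879] [  2.49553032  15.80916534  77.13762524 120.51765619  -3.72146018
   1.37763119] [[-0.85804688  0.0103961   0.51346614]
 [-0.01338211  0.99900303 -0.0425894 ]
 [-0.513397   -0.04341496 -0.85705231]] 0.28716120490142083 11.375
```

```bash
cat >> h.py <<'E'
def to(*pts):
    o=observe();R=o["tcp_rot"];p=o["position"]
    print("at",np.round(p,4),"z",np.round(R[:,2],3),"y",np.round(R[:,1],3),"open",round(o["opening"],3),"t",o["t"],"F",np.round(o["force"],1))
    for q in pts: print(q,"->",np.round(R.T@(np.array(q)-p)*100,2))
E
python3 -c "
from h import *
to((.45,-.15,.30),(.45,-.15,.6))"
```

```text
at [0.4829 0.075  0.8188] z [ 0.513 -0.043 -0.857] y [ 0.01   0.999 -0.043] open 0.287 t 11.375 F [0.  0.1 0.2]
(0.45, -0.15, 0.3) -> [ 29.76 -20.26  43.73]
(0.45, -0.15, 0.6) -> [ 14.35 -21.56  18.02]
```

play_rows --pt "0 14.4 -21.6 18 0" --pt "0 14.4 -21.6 18 0" --pt "0 14.4 -21.6 18 0" --pt "0 14.4 -21.6 18 0" --pt "0 14.4 -21.6 18 0" --pt "0 29.8 -20.3 43.7 0" --pt "0 29.8 -20.3 43.7 0" --pt "0 29.8 -20.3 43.7 0" --pt "0 29.8 -20.3 43.7 0" --pt "0 29.8 -20.3 43.7 0" --pt "0 29.8 -20.3 43.7 0"

```text
t: 12.75
position: [0.4476, -0.1497, 0.2963]
tcp_rot: [[-0.86, 0.011, 0.511], [-0.011, 0.999, -0.041], [-0.511, -0.041, -0.859]]
force: [0.7, -0.6, -0.9]
opening: 0.29
```

```bash
python3 - <<'E'
from h import *
to((.56,-.149,.24),(.597,-.149,.215))
s=capture("side");cv2.imwrite("pics/s3.png",cv2.resize(s["frame"][60:330,120:420],(667,600),interpolation=cv2.INTER_CUBIC))
E
```

```text
at [ 0.4476 -0.1497  0.2963] z [ 0.511 -0.041 -0.859] y [ 0.011  0.999 -0.041] open 0.29 t 12.75 F [ 0.7 -0.6 -0.9]
(0.56, -0.149, 0.24) -> [-6.79  0.42 10.57]
(0.597, -0.149, 0.215) -> [-8.69  0.57 14.61]
```

View pics/s3.png

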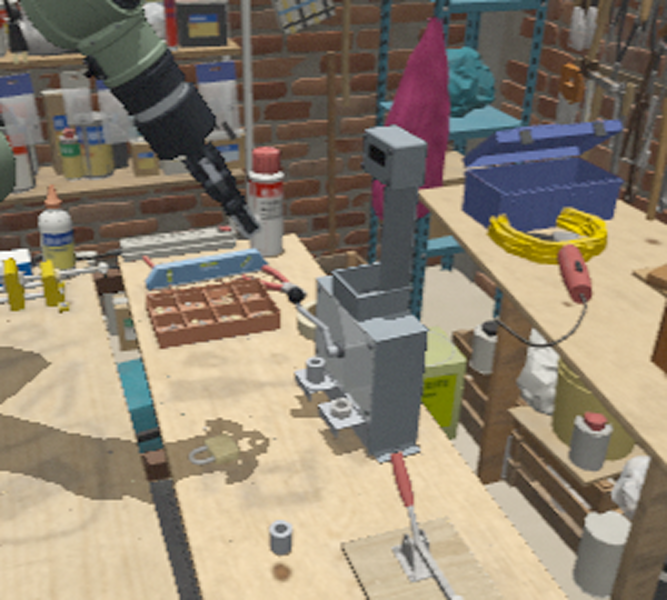

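The tilt held, and the nut is in the grip. Now in from the front.

play_rows --pt "0 -3.4 0.2 5.3 0" --pt "0 -6.8 0.4 10.6 0" --pt "0 -8.7 0.6 14.6 0" --pt "0 -8.7 0.6 14.6 0" --pt "0 -8.7 0.6 14.6 0"

```text
t: 13.42
position: [0.5991, -0.1494, 0.22]
tcp_rot: [[-0.858, 0.01, 0.513], [-0.013, 0.999, -0.042], [-0.513, -0.043, -0.857]]
force: [0.4, 0.4, 0.3]
opening: 0.291
```

```bash
python3 - <<'E'
from h import *
to((.597,-.149,.215))
s=capture("side");t=capture("top");cv2.imwrite("pics/s4.png",np.hstack([cv2.resize(s["frame"][100:260,210:350],(400,457),interpolation=cv2.INTER_CUBIC),cv2.resize(t["frame"][100:220,170:275],(400,457),interpolation=cv2.INTER_CUBIC)]))
E
```

```text
at [ 0.5991 -0.1494  0.22  ] z [ 0.513 -0.042 -0.857] y [ 0.01   0.999 -0.043] open 0.291 t 13.425 F [0.4 0.4 0.3]
(0.597, -0.149, 0.215) -> [0.43 0.06 0.32]
```

View pics/s4.png

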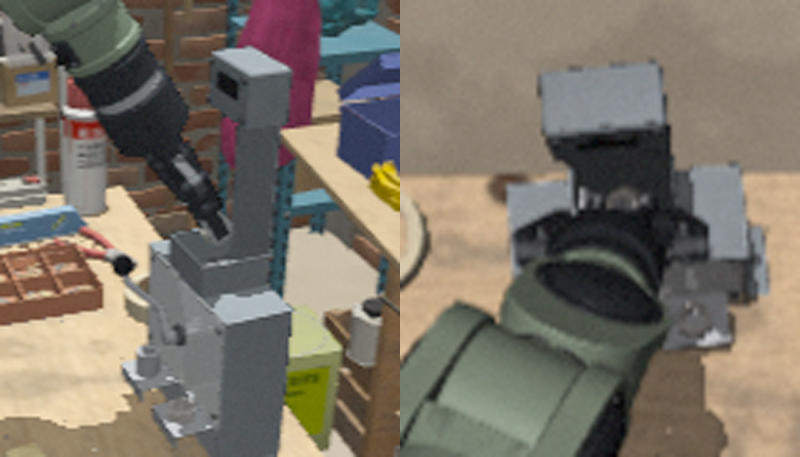

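play_rows --pt "0 0.3 0 0.4 0" --pt "0.6 0.3 0 0.4 0" --pt "0.6 0.3 0 0.4 0" --pt "0.6 0.3 0 0.4 0" --pt "0.6 0.3 0 0.4 0" --pt "0.6 0.3 0 0.4 0"

```text
t: 14.28
position: [0.5988, -0.1498, 0.2148]
tcp_rot: [[-0.858, 0.01, 0.514], [-0.014, 0.999, -0.043], [-0.514, -0.043, -0.857]]
force: [1.3, -0.7, -0.2]
opening: 0.603
```

```bash
python3 - <<'E'
from h import *
to((.45,-.15,.30))
s=capture("side");t=capture("top");cv2.imwrite("pics/s5.png",np.hstack([cv2.resize(s["frame"][130:260,210:330],(400,433),interpolation=cv2.INTER_CUBIC),cv2.resize(t["frame"][100:220,170:275],(400,433),interpolation=cv2.INTER_CUBIC)]))
print([(d["position"],d["p"]) for c in (s,t) for d in look_for(c,"nut_center")])
E
```

```text
at [ 0.5988 -0.1498  0.2148] z [ 0.514 -0.043 -0.857] y [ 0.01   0.999 -0.043] open 0.603 t 14.275 F [ 1.3 -0.7 -0.2]
(0.45, -0.15, 0.3) -> [  8.38  -0.54 -14.95]
[([0.3867, -0.5012, 0.0196], 0.17)]
```

View pics/s5.png

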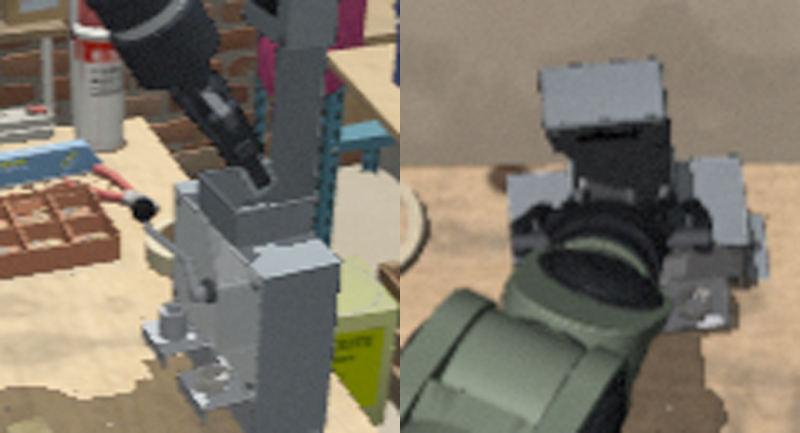

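play_rows --pt "0.6 2.8 -0.2 -5 0" --pt "0.6 5.6 -0.4 -10 0" --pt "0.6 8.4 -0.5 -15 0" --pt "0.6 8.4 -0.5 -15 0"

```text
t: 14.98
position: [0.4485, -0.1502, 0.3031]
tcp_rot: [[-0.856, 0.013, 0.517], [-0.013, 0.999, -0.046], [-0.517, -0.046, -0.855]]
force: [-0.2, -1.0, -0.7]
opening: 0.603
```

```bash
python3 - <<'E'
from h import *
to((.43,-.113,.23))
s=capture("side");t=capture("top");w=capture("wrist")
cv2.imwrite("pics/w6.png",w["frame"])
cv2.imwrite("pics/s6.png",np.hstack([cv2.resize(s["frame"][130:260,210:330],(400,433),interpolation=cv2.INTER_CUBIC),cv2.resize(t["frame"][100:220,170:275],(400,433),interpolation=cv2.INTER_CUBIC)]))
print([(d["position"],d["p"]) for c in (s,t,w) for d in look_for(c,"nut_center")])
print([(d["position"],d["p"]) for c in (s,t,w) for d in tip_of(c,"lever_knob")])
E
```

```text
at [ 0.4485 -0.1502  0.3031] z [ 0.517 -0.046 -0.855] y [ 0.013  0.999 -0.046] open 0.603 t 14.975 F [-0.2 -1.  -0.7]
(0.43, -0.113, 0.23) -> [5.31 4.03 5.12]
[]
[([0.5198, -0.1126, 0.18], 0.59), ([0.5121, -0.114, 0.1781], 0.78), ([0.6039, -0.1906, 0.0019], 0.58), ([0.5998, -0.1475, 0.2027], 0.36)]
```

View pics/s6.png

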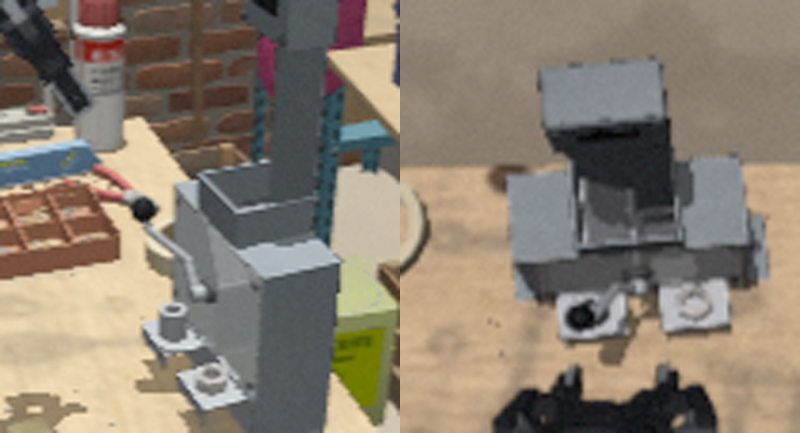

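View pics/w6.png

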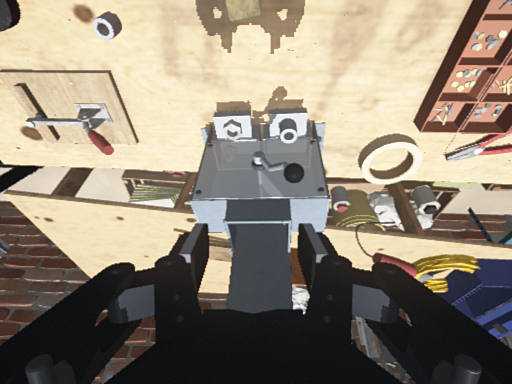

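```bash
python3 - <<'E'
from h import *
f=cv2.imread("pics/w6.png")
cv2.imwrite("pics/w6z.png",cv2.resize(f[95:235,185:340],(797,720)[0:2] and (664,600),interpolation=cv2.INTER_CUBIC))
E
```

```text
(no output)
```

View pics/w6z.png

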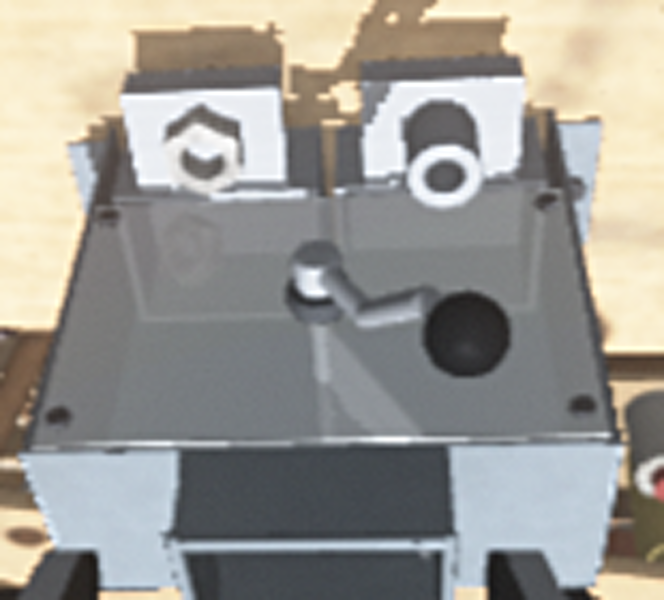

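```bash
python3 -c "
from h import *
to((.475,-.11,.246),(.5205,-.1135,.170),(.5215,-.165,.172),(.523,-.212,.170),(.477,-.200,.247))"
```

```text
at [ 0.4498 -0.1492  0.2994] z [ 0.513 -0.041 -0.858] y [ 0.009  0.999 -0.042] open 0.599 t 15.425 F [ 0.1 -0.5 -0.8]
(0.475, -0.11, 0.246) -> [0.52 4.17 5.71]
(0.5205, -0.1135, 0.17) -> [ 0.51  4.18 14.58]
(0.5215, -0.165, 0.172) -> [ 0.39 -0.97 14.67]
(0.523, -0.212, 0.17) -> [ 0.43 -5.66 15.11]
(0.477, -0.2, 0.247) -> [ 0.42 -4.83  6.1 ]
```

play_rows --pt "0.6 0.5 4.2 3 0" --pt "0.6 0.5 4.2 8 0" --pt "0.6 0.5 4.2 14.5 0" --pt "0.6 0.5 4.2 14.5 0" --pt "0.6 0.5 4.2 14.5 0" --pt "0.6 0.4 1.5 14.6 0" --pt "0.6 0.4 -1 14.7 0" --pt "0.6 0.4 -3.5 14.9 0" --pt "0.6 0.4 -5.6 15 0" --pt "0.6 0.4 -5.6 15 0" --pt "0.6 0.4 -5.6 15 0"

```text
t: 16.8
position: [0.5235, -0.2113, 0.1758]
tcp_rot: [[-0.855, 0.009, 0.519], [-0.015, 0.999, -0.042], [-0.519, -0.043, -0.854]]
force: [1.3, 4.4, -0.7]
opening: 0.602
```

```bash
python3 - <<'E'
from h import *
to((.523,-.205,.17),(.477,-.200,.247),(.35,-.34,.20))
s=capture("side");t=capture("top")
cv2.imwrite("pics/s7.png",np.hstack([cv2.resize(s["frame"][130:260,210:330],(400,433),interpolation=cv2.INTER_CUBIC),cv2.resize(t["frame"][100:220,170:275],(400,433),interpolation=cv2.INTER_CUBIC)]))
print([(d["position"],d["p"]) for c in (s,t) for d in tip_of(c,"lever_knob")])
E
```

```text
at [ 0.5235 -0.2113  0.1758] z [ 0.519 -0.042 -0.854] y [ 0.009  0.999 -0.043] open 0.602 t 16.8 F [ 1.3  4.4 -0.7]
(0.523, -0.205, 0.17) -> [0.33 0.65 0.44]
(0.477, -0.2, 0.247) -> [ 0.26  0.77 -8.54]
(0.35, -0.34, 0.2) -> [ 13.77 -13.12 -10.53]
[([0.5235, -0.1934, 0.1796], 0.42), ([0.5168, -0.1948, 0.1808], 0.69)]
```

View pics/s7.png

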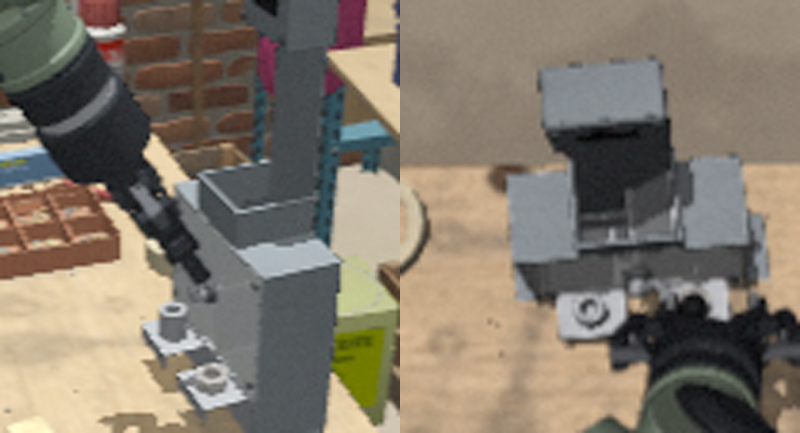

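play_rows --pt "0.6 0.3 0.7 0 0" --pt "0.6 0.3 0.7 -5 0" --pt "0.7 0.3 0.7 -10 0" --pt "0.8 7 -6 -11 0" --pt "0.8 13.8 -13 -10.5 0" --pt "0.8 13.8 -13 -10.5 0" --pt "0.8 13.8 -13 -10.5 0"

```text
t: 17.88
position: [0.346, -0.3426, 0.1966]
tcp_rot: [[-0.859, 0.018, 0.512], [-0.007, 0.999, -0.047], [-0.513, -0.044, -0.858]]
force: [0.1, 0.4, 0.2]
opening: 0.801
```

```bash
python3 - <<'E'
from h import *
to((.360,-.345,.115),(.4216,-.35,.012))
s=capture("side");t=capture("top");w=capture("wrist")
cv2.imwrite("pics/w8.png",w["frame"])
cv2.imwrite("pics/s8.png",np.hstack([cv2.resize(s["frame"][130:260,210:330],(400,433),interpolation=cv2.INTER_CUBIC),cv2.resize(t["frame"][100:220,170:275],(400,433),interpolation=cv2.INTER_CUBIC)]))
print([(d["position"],d["p"]) for c in (s,t,w) for d in tip_of(c,"lever_knob")])
print([(d["position"],d["p"]) for c in (s,t,w) for d in tip_of(c,"bush_center")])
E
```

```text
at [ 0.346  -0.3426  0.1966] z [ 0.512 -0.047 -0.858] y [ 0.018  0.999 -0.044] open 0.801 t 17.875 F [0.1 0.4 0.2]
(0.36, -0.345, 0.115) -> [2.98 0.15 7.72]
(0.4216, -0.35, 0.012) -> [ 2.98  0.21 19.73]
[([0.5209, -0.1959, 0.1796], 0.46), ([0.6385, 0.0801, 0.001], 0.17), ([0.5166, -0.1953, 0.182], 0.61)]
[([0.6008, -0.1464, 0.3366], 0.62), ([0.4213, -0.3469, 0.0117], 0.57), ([0.4242, -0.3501, 0.0142], 0.49), ([0.4168, -0.3475, 0.0153], 0.67)]
```

View pics/s8.png

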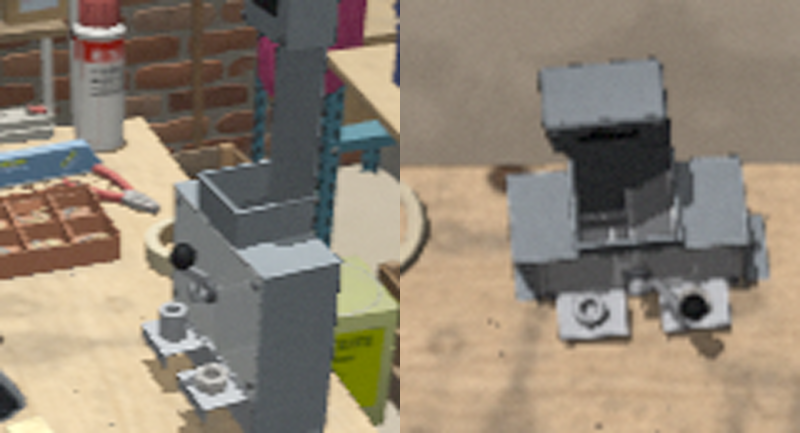

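View pics/w8.png

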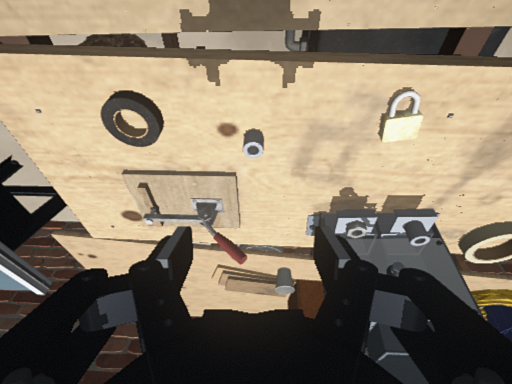

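play_rows --pt "0.8 2.9 0.3 5 0" --pt "0.8 2.9 0.3 11 0" --pt "0.7 2.9 0.3 16 0" --pt "0.6 2.9 0.3 19.7 0" --pt "0.6 2.9 0.3 19.7 0" --pt "0.6 2.9 0.3 19.7 0"

```text
t: 19.08
position: [0.4255, -0.3447, 0.0137]
tcp_rot: [[-0.858, 0.01, 0.514], [-0.014, 0.999, -0.042], [-0.514, -0.044, -0.857]]
force: [-0.8, 0.1, 1.5]
opening: 0.598
```

```bash
python3 - <<'E'
from h import *
to((.4226,-.349,.012))
w=capture("wrist");s=capture("side")
cv2.imwrite("pics/w9.png",np.hstack([cv2.resize(w["frame"][120:290,130:370],(400,283)),cv2.resize(s["frame"][250:340,200:327],(400,283))]))
E
```

```text
at [ 0.4255 -0.3447  0.0137] z [ 0.514 -0.042 -0.857] y [ 0.01   0.999 -0.044] open 0.598 t 19.075 F [-0.8  0.1  1.5]
(0.4226, -0.349, 0.012) -> [ 0.34 -0.42  0.02]
```

View pics/w9.png

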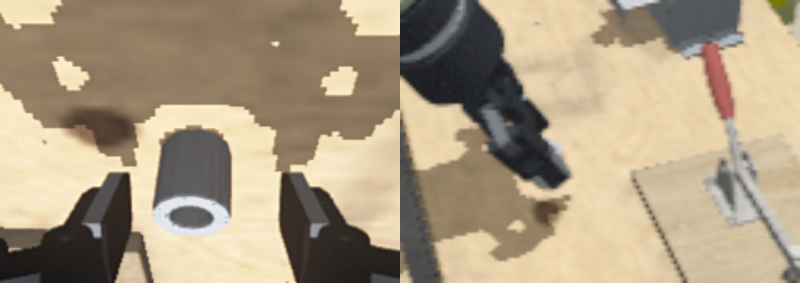

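Well placed. I'll correct by (0.3, -0.4), close and lift.

play_rows --pt "0.6 0.3 -0.3 0 0" --pt "0 0.3 -0.3 0 0" --pt "0 0.3 -0.3 0 0" --pt "0 0.3 -0.3 0 0" --pt "0 0.3 -0.3 0 0" --pt "0 0.3 -0.3 0 0" --pt "0 0.3 -0.3 0 0" --pt "0 0.3 -0.3 -5 0" --pt "0 0.3 -0.3 -11 0" --pt "0 0.3 -0.3 -17 0" --pt "0 0.3 -0.3 -23 0" --squeeze 60

```text
t: 20.55
position: [0.3034, -0.3376, 0.2104]
tcp_rot: [[-0.858, 0.01, 0.514], [-0.014, 0.999, -0.043], [-0.514, -0.044, -0.857]]
force: [0.1, -1.1, -1.1]
opening: 0.28
```

```bash
python3 - <<'E'
from h import *
to((.43,-.15,.30),(.45,-.149,.30),(.56,-.149,.245),(.597,-.149,.225))
w=capture("wrist")
cv2.imwrite("pics/w10.png",cv2.resize(w["frame"][120:290,130:370],(600,425)))
E
```

```text
at [ 0.3034 -0.3376  0.2104] z [ 0.514 -0.043 -0.857] y [ 0.01   0.999 -0.044] open 0.28 t 20.55 F [ 0.1 -1.1 -1.1]
(0.43, -0.15, 0.3) -> [-15.72  18.47  -1.98]
(0.45, -0.149, 0.3) -> [-17.44  18.59  -0.96]
(0.56, -0.149, 0.245) -> [-24.05  18.95   9.41]
(0.597, -0.149, 0.225) -> [-26.2   19.08  13.02]
```

View pics/w10.png

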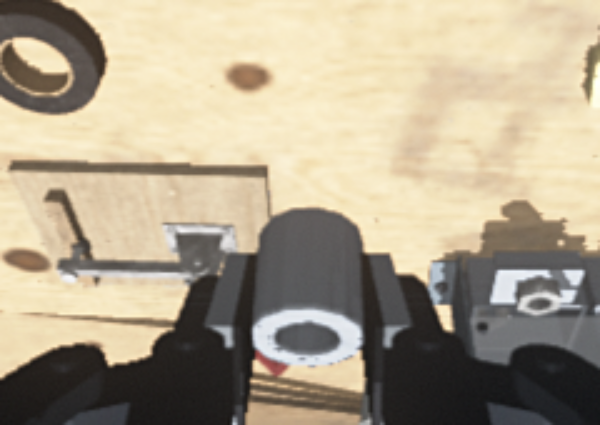

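play_rows --pt "0 -5 6 -1 0" --pt "0 -10.5 12 -1.8 0" --pt "0 -15.7 18.5 -2 0" --pt "0 -15.7 18.5 -2 0" --pt "0 -17.4 18.6 -1 0" --pt "0 -20.7 18.8 4.2 0" --pt "0 -24 19 9.4 0" --pt "0 -26.2 19.1 13 0" --pt "0 -26.2 19.1 13 0" --pt "0 -26.2 19.1 13 0"

```text
t: 21.85
position: [0.5971, -0.1491, 0.2231]
tcp_rot: [[-0.859, 0.01, 0.513], [-0.013, 0.999, -0.042], [-0.513, -0.043, -0.858]]
force: [-0.2, -0.6, -1.0]
opening: 0.277
```

```bash
python3 - <<'E'
from h import *
to((.595,-.149,.223))
s=capture("side");t=capture("top");cv2.imwrite("pics/s11.png",np.hstack([cv2.resize(s["frame"][130:260,210:330],(400,433),interpolation=cv2.INTER_CUBIC),cv2.resize(t["frame"][100:220,170:275],(400,433),interpolation=cv2.INTER_CUBIC)]))
E
```

```text
at [ 0.5971 -0.1491  0.2231] z [ 0.513 -0.042 -0.858] y [ 0.01   0.999 -0.043] open 0.277 t 21.85 F [-0.2 -0.6 -1. ]
(0.595, -0.149, 0.223) -> [ 0.19  0.01 -0.1 ]
```

View pics/s11.png

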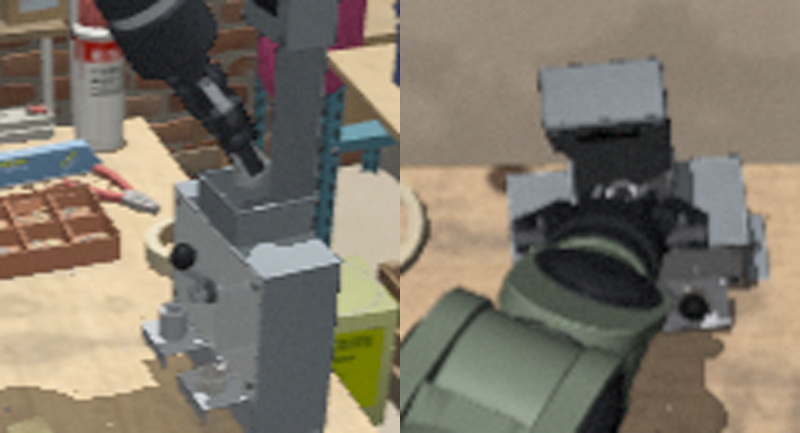

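play_rows --pt "0.6 0 0 0 0" --pt "0.6 0 0 0 0" --pt "0.6 0 0 0 0" --pt "0.6 0 0 0 0" --pt "0.6 0 0 0 0" --pt "0.6 2.8 -0.2 -5 0" --pt "0.6 5.6 -0.4 -10 0" --pt "0.6 8.4 -0.5 -15 0" --pt "0.6 8.4 -0.5 -15 0"

```text
t: 23.08
position: [0.4478, -0.1498, 0.3119]
tcp_rot: [[-0.856, 0.013, 0.517], [-0.013, 0.999, -0.046], [-0.517, -0.046, -0.855]]
force: [0.2, 0.8, 0.7]
opening: 0.597
```

```bash
python3 - <<'E'
from h import *
to((.45,-.15,.3))
w=capture("wrist");t=capture("top")
f=w["frame"];cv2.imwrite("pics/w12.png",cv2.resize(f[95:235,185:340],(664,600),interpolation=cv2.INTER_CUBIC))
for c in (w,t):
  for k in ("bush_center","nut_center","padlock","paper_tape","dark_tape"): print(k,[(np.round(d["position"],4).tolist(),round(d["p"],2)) for d in tip_of(c,k)][:2])
E
```

```text
at [ 0.4478 -0.1498  0.3119] z [ 0.517 -0.046 -0.855] y [ 0.013  0.999 -0.046] open 0.597 t 23.075 F [0.2 0.8 0.7]
(0.45, -0.15, 0.3) -> [0.43 0.04 1.14]
bush_center []
nut_center []
padlock []
paper_tape [([0.6349, 0.0869, 0.0053], 0.9)]
dark_tape [([0.6015, -0.1488, 0.2041], 0.72)]
bush_center []
nut_center []
padlock [([0.3806, -0.1762, 0.0026], 0.53)]
paper_tape [([0.6313, 0.0803, 0.0022], 0.98), ([0.6001, -0.1486, 0.0017], 0.45)]
dark_tape [([0.3873, -0.4961, 0.001], 0.85), ([0.6004, -0.151, 0.2066], 0.32)]
```

View pics/w12.png

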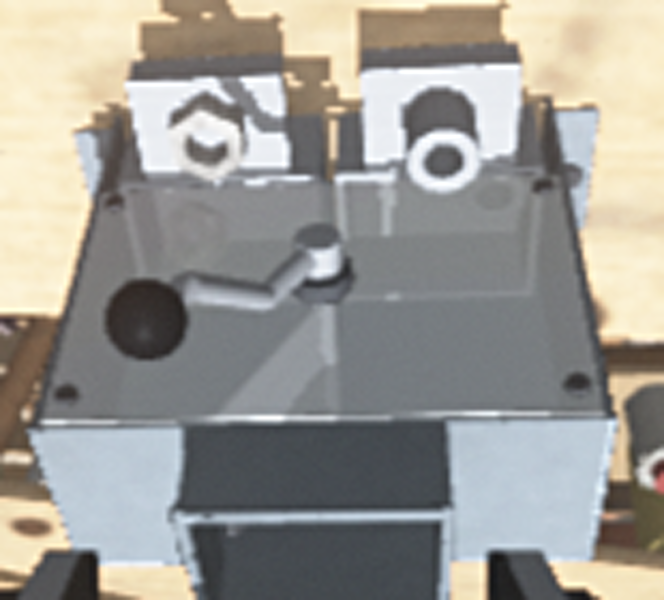

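```bash
python3 - <<'E'
from h import *
w=capture("wrist");t=capture("top");print(w["t"],observe()["t"])
f=w["frame"][130:195,195:330];f=cv2.resize(f,(800,385),interpolation=cv2.INTER_CUBIC)
l=cv2.createCLAHE(4,(4,4)).apply(cv2.cvtColor(f,cv2.COLOR_BGR2GRAY))
g=cv2.resize(t["frame"][140:185,200:260],(800,600),interpolation=cv2.INTER_CUBIC)[:,:]
cv2.imwrite("pics/a.png",l);cv2.imwrite("pics/b.png",g)
E
```

```text
[ 0.15755696 -0.50197534  0.03644125] 23.775
```

View pics/a.png

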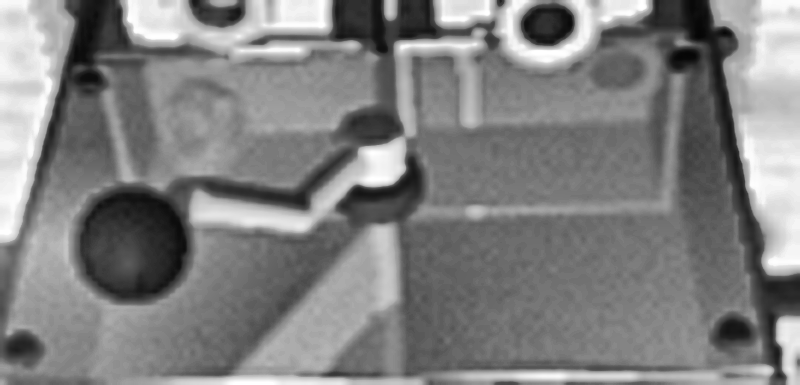

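View pics/b.png

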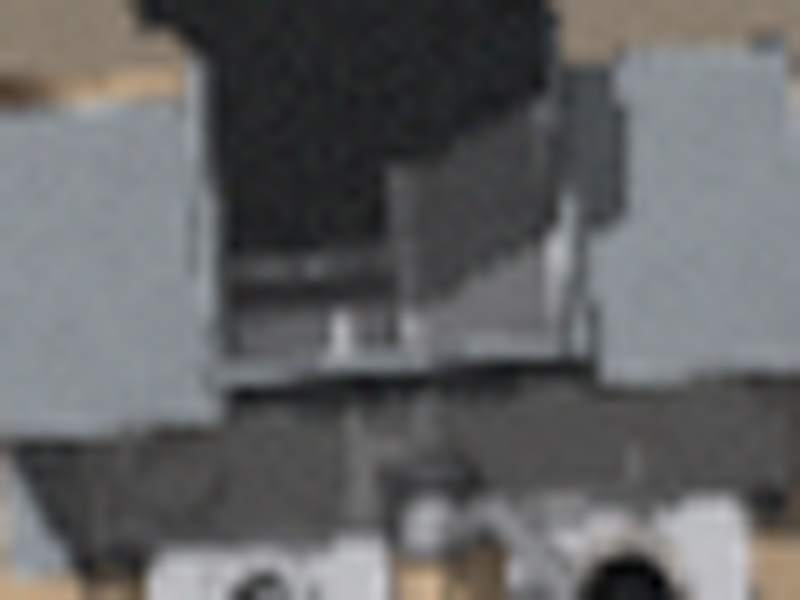

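```bash
python3 -c "
from h import *
to((.36,-.13,.17))"
```

```text
at [ 0.4489 -0.1491  0.309 ] z [ 0.514 -0.042 -0.857] y [ 0.01   0.999 -0.043] open 0.603 t 23.775 F [-0.6  0.4  0.4]
(0.36, -0.13, 0.17) -> [14.74  2.42  7.26]
```

play_rows --pt "0.6 5 0.8 2.4 0" --pt "0.6 10 1.6 4.8 0" --pt "0.6 14.7 2.4 7.2 0" --pt "0.6 14.7 2.4 7.2 0" --pt "0.6 14.7 2.4 7.2 0"

```text
t: 24.4
position: [0.3613, -0.1315, 0.1724]
tcp_rot: [[-0.857, 0.011, 0.516], [-0.014, 0.999, -0.044], [-0.516, -0.045, -0.856]]
force: [0.0, 0.2, 0.6]
opening: 0.599
```

```bash
python3 - <<'E'
from h import *
w=capture("wrist");s=capture("side")
cv2.imwrite("pics/w13.png",w["frame"])
cv2.imwrite("pics/s13.png",cv2.resize(s["frame"][170:270,210:330],(720,600),interpolation=cv2.INTER_CUBIC))
E
```

```text
(no output)
```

View pics/w13.png

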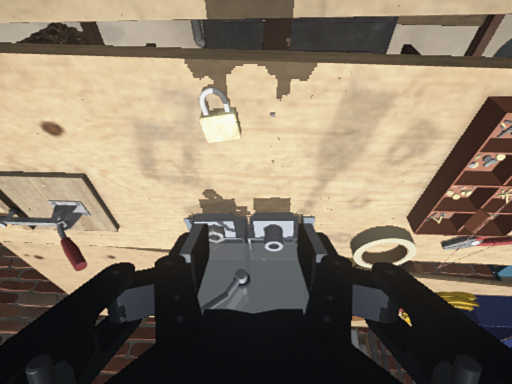

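View pics/s13.png

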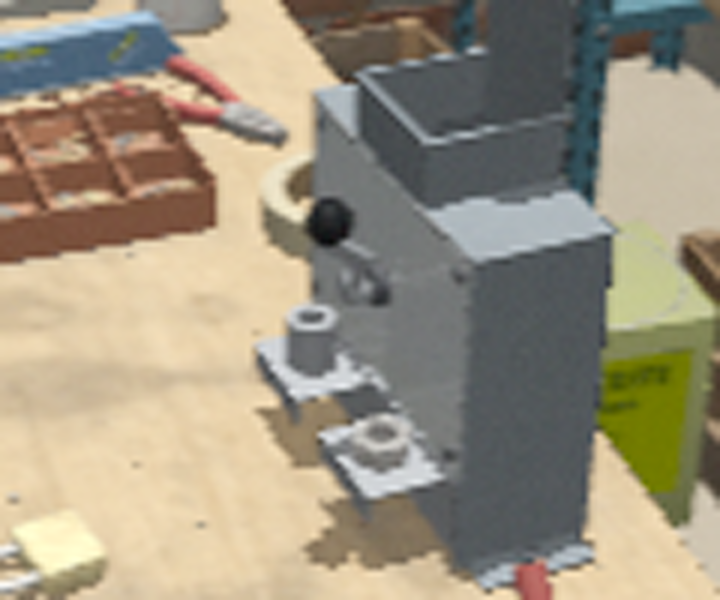

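```bash
python3 -c "
from h import *
to((.45,-.09,.27),(.47,-.1,.34))
c=capture('wrist');print(-c['R'].T@c['t'],c['R'][2])"
```

```text
at [ 0.362  -0.132   0.1732] z [ 0.517 -0.045 -0.855] y [ 0.01   0.999 -0.047] open 0.599 t 24.5 F [ 0.8 -0.4 -0.4]
(0.45, -0.09, 0.27) -> [-12.6    3.83  -3.92]
(0.47, -0.1, 0.34) -> [-17.91   2.53  -8.83]
[ 0.22864634 -0.12633074  0.26096656] [ 0.73048775 -0.04047704 -0.6817252 ]
```

play_rows --pt "0.6 -4 2 -1 0" --pt "0.6 -8 4 -2 0" --pt "0.6 -12.2 8 -1.7 0" --pt "0.6 -12.2 8 -1.7 0" --pt "0.6 -12.2 8 -1.7 0"

```text
t: 25.18
position: [0.457, -0.0473, 0.2451]
tcp_rot: [[-0.858, 0.008, 0.514], [-0.015, 0.999, -0.042], [-0.514, -0.044, -0.857]]
force: [-0.6, -0.5, -0.4]
opening: 0.598
```

```bash
python3 - <<'E'
from h import *
w=capture("wrist");to()
R=w["R"];t=w["t"]
for p in ((.595,-.107,.015),(.602,-.191,.01)):
    q=R@np.array(p)+t; print(w["fx"]*q[0]/q[2]+w["cx"],w["fy"]*q[1]/q[2]+w["cy"])
f=w["frame"];cv2.imwrite("pics/w14.png",f)
cv2.imwrite("pics/w14z.png",cv2.resize(f[110:250,150:330],(800,622)[:2] and (770,599),interpolation=cv2.INTER_CUBIC))
E
```

```text
at [ 0.4564 -0.0481  0.2446] z [ 0.513 -0.043 -0.857] y [ 0.011  0.999 -0.043] open 0.604 t 25.225 F [-0.3 -0.3  0.2]
222.41691311438527 158.45136860582318
171.72661553667973 158.6158872636006
```

View pics/w14z.png

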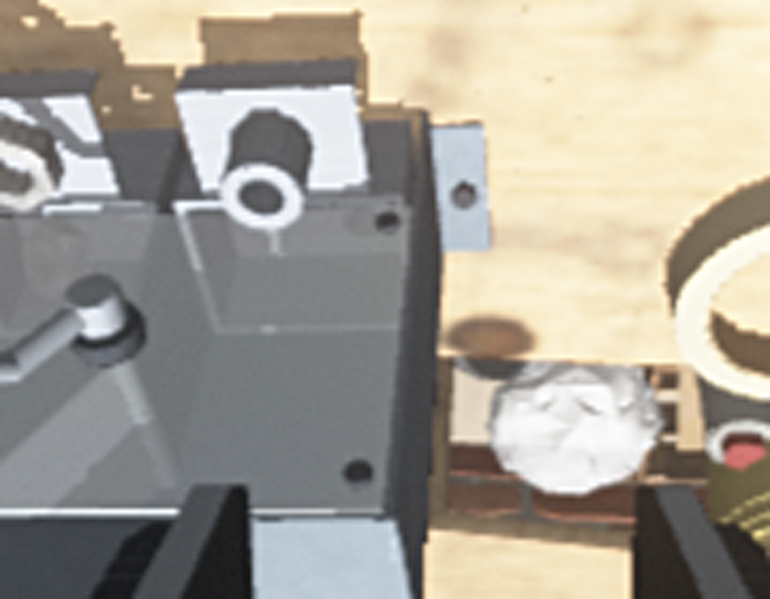

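```bash
python3 - <<'E'
from h import *
f=cv2.imread("pics/w14.png")[150:235,170:255]
f=cv2.resize(f,(700,600)[:2] and (600,600),interpolation=cv2.INTER_CUBIC).astype(float)
g=np.clip((f-70)*2.6,0,255).astype(np.uint8);cv2.imwrite("pics/a2.png",g)
t=capture("top");W=cloud(t);w=capture("wrist");V=cloud(w)
m=(abs(V[...,0]-.6)<.04)&(abs(V[...,1]+.107)<.04)&(V[...,2]<.16);print(m.sum(), V[m][:5] if m.sum() else 0)
m=(abs(W[...,0]-.6)<.035)&(abs(W[...,1]+.149)<.04)&(W[...,2]<.2)
vs,us=np.where(m);print(m.sum())
for v in range(vs.min(),vs.max()+1):
    print(v,[ (int(1000*W[v,u,2]) if m[v,u] else -1) for u in range(us.min(),us.max()+1)])
E
```

```text
3699 [[ 5.60462476e-01 -8.81031074e-02  2.60693920e-04]
 [ 5.60341909e-01 -8.65585161e-02  3.89776976e-04]
 [ 5.60390989e-01 -8.20030060e-02  2.01649691e-04]
 [ 5.60259823e-01 -8.04613059e-02  3.45707417e-04]
 [ 5.60029277e-01 -7.89064925e-02  6.29118643e-04]]
610
143 [-1, -1, -1, -1, -1, -1, -1, -1, -1, -1, -1, -1, -1, -1, -1, -1, -1, 199, 198, -1, 197, 199, 194, 197, 198, 194, -1, -1, -1, -1, -1]
144 [-1, -1, -1, -1, -1, -1, -1, -1, -1, 199, 199, 197, 199, 197, 197, 190, 194, 191, 188, 188, 189, 190, -1, 185, 185, 183, 199, -1, -1, -1, -1]
145 [197, 196, 193, 195, 196, 193, 193, 191, 189, 188, 192, 186, 187, 184, 183, 184, 182, 184, 184, 183, 177, 182, 180, 179, 178, 173, -1, -1, -1, -1, -1]
146 [186, 185, 186, 186, 182, 178, 179, 179, 182, 181, 178, 176, 177, 174, 173, 175, 173, 173, 171, 168, 167, 168, -1, 166, 167, 166, -1, 170, 167, -1, -1]
147 [183, 180, 177, 179, 176, 175, 176, 169, 167, 167, 170, 170, 165, 167, 165, 163, 167, 163, 160, 161, 161, 160, 162, 162, 155, 153, -1, 175, 172, -1, -1]
148 [190, 163, 162, 166, 163, 158, 165, 162, 161, 161, 159, 159, 157, 159, 154, 155,
[... 4072 characters left out ...]
, -1, -1, -1, -1, -1, -1, -1, -1, 65, -1, -1, 64, 62, 62]
178 [-1, -1, -1, -1, -1, -1, -1, -1, -1, -1, -1, -1, -1, -1, -1, -1, -1, -1, -1, -1, -1, -1, -1, -1, -1, 50, -1, 40, 36, 40, 40]
179 [-1, -1, -1, -1, -1, -1, -1, -1, -1, -1, -1, -1, -1, -1, -1, -1, -1, -1, -1, -1, -1, -1, -1, -1, -1, -1, -1, 36, -1, -1, -1]
180 [-1, -1, -1, -1, -1, -1, -1, -1, -1, -1, -1, -1, -1, -1, -1, -1, -1, -1, -1, -1, -1, -1, -1, -1, -1, -1, -1, -1, -1, -1, -1]
181 [-1, -1, -1, -1, -1, -1, -1, -1, -1, -1, -1, -1, -1, -1, 2, -1, -1, -1, -1, -1, -6, 2, -5, -1, -1, -1, -1, -1, -1, -1, -1]
182 [-1, -1, -1, -1, -1, -1, -1, -1, -1, -1, -1, -1, -1, -1, -1, -1, -1, -1, -1, -1, -9, -1, -1, -1, -1, -1, -1, -1, -1, -1, -1]
```

View pics/a2.png

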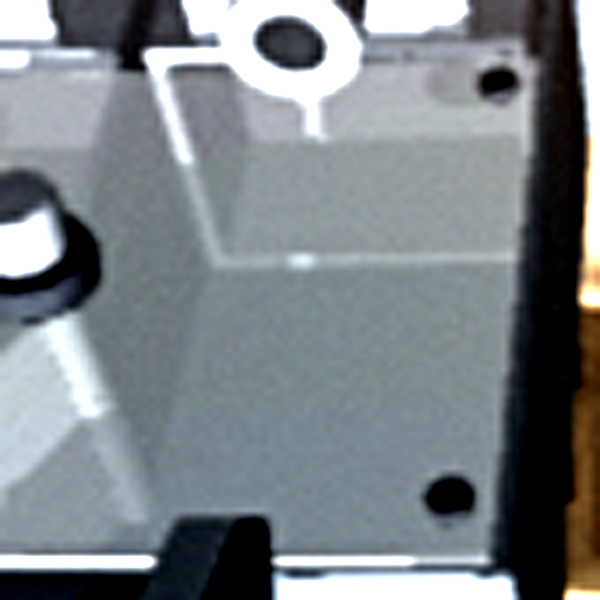

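```bash
python3 - <<'E'
from h import *
w=capture("wrist");V=cloud(w);t=capture("top")
c0=np.array([.5985,-.149]);a=np.deg2rad(4.5);X=np.array([np.cos(a),np.sin(a)]);Y=np.array([-np.sin(a),np.cos(a)])
L=np.stack([(V[...,:2]-c0)@X,(V[...,:2]-c0)@Y,V[...,2]],-1)*1000
for u in (200,208,214,220,226,232,238,242):
    print(u,[tuple(L[v,u].astype(int)) if np.isfinite(L[v,u,0]) else None for v in range(148,192,3)])
E
```

```text
200 [(np.int64(-47), np.int64(20), np.int64(43)), (np.int64(-41), np.int64(18), np.int64(43)), (np.int64(-37), np.int64(17), np.int64(44)), (np.int64(-30), np.int64(16), np.int64(43)), (np.int64(-5), np.int64(5), np.int64(19)), (np.int64(-32), np.int64(19), np.int64(58)), (np.int64(-33), np.int64(21), np.int64(66)), (np.int64(-33), np.int64(22), np.int64(72)), (np.int64(-34), np.int64(23), np.int64(78)), (np.int64(-33), np.int64(24), np.int64(84)), (np.int64(-33), np.int64(25), np.int64(89)), (np.int64(-33), np.int64(26), np.int64(95)), (np.int64(-33), np.int64(27), np.int64(100)), (np.int64(-33), np.int64(28), np.int64(106)), (np.int64(-33), np.int64(29), np.int64(111))]
208 [(np.int64(-64), np.int64(39), np.int64(68)), (np.int64(-62), np.int64(39), np.int64(71)), (np.int64(-51), np.int64(35), np.int64(63)), (np.int64(-49), np.int64(35), np.int64(67)), (np.int64(-48), np.int64(36), np.int64(71)), (np.int64(-42), np.int64(35), np.int64(71)), (np.int64(-33), np.int64(32), np.int64(66)), (np.int64(-32), np.int64(32), np.int64(71)), (np.int64(-32), np.int64(33), np.int64(78)), (np.int64
[... 3622 characters left out ...]
t64(108)), (np.int64(-32), np.int64(77), np.int64(112))]
242 [(np.int64(-28), np.int64(75), np.int64(24)), (np.int64(-28), np.int64(75), np.int64(31)), (np.int64(-29), np.int64(76), np.int64(38)), (np.int64(-27), np.int64(76), np.int64(43)), (np.int64(-32), np.int64(78), np.int64(56)), (np.int64(-35), np.int64(79), np.int64(66)), (np.int64(-33), np.int64(79), np.int64(69)), (np.int64(-33), np.int64(79), np.int64(75)), (np.int64(-32), np.int64(79), np.int64(80)), (np.int64(-32), np.int64(80), np.int64(85)), None, (np.int64(-32), np.int64(81), np.int64(97)), (np.int64(-32), np.int64(81), np.int64(102)), (np.int64(-33), np.int64(81), np.int64(108)), (np.int64(-33), np.int64(82), np.int64(113))]
```

```bash
python3 - <<'E'
from h import *
w=capture("wrist");R=w["R"];t2=w["t"];t1=np.array([0.15755696,-0.50197534,0.03644125])
K=np.array([[w["fx"],0,w["cx"]],[0,w["fy"],w["cy"]],[0,0,1]])
c0=np.array([.5985,-.149]);a=np.deg2rad(4.5)
for n,p1,p2 in (("spot",(299,141.8),(234.5,162)),("hl",(274,145.2),(214.6,166.3)),("screw",(195+684*135/800,130+57*65/385),(170+498*85/600,150+82*85/600))):
    X=cv2.triangulatePoints(K@np.c_[R,t1],K@np.c_[R,t2],np.array(p1,float),np.array(p2,float));X=(X[:3]/X[3]).ravel()
    d=X[:2]-c0
    q1=K@(R@X+t1);
    print(n,X.round(4),"sorter",(d@[np.cos(a),np.sin(a)]).round(4),(d@[-np.sin(a),np.cos(a)]).round(4), q1[:2]/q1[2]-p1)
E
```

```text
spot [ 0.5836 -0.0878  0.0345] sorter -0.0101 0.0622 [-0.09999554 -0.31797046]
hl [ 0.617  -0.1268  0.0046] sorter 0.0201 0.0206 [0.32279927 0.92237835]
screw [ 0.5585 -0.0753  0.0623] sorter -0.0341 0.0766 [-0.1186039  -0.37541198]
```

```bash
python3 -c "
from h import *
to((.51,-.06,.40))"
```

```text
at [ 0.4562 -0.0492  0.2444] z [ 0.513 -0.044 -0.857] y [ 0.013  0.999 -0.043] open 0.6 t 25.475 F [0.9 0.2 0.9]
(0.51, -0.06, 0.4) -> [-12.59  -1.68 -10.52]
```

play_rows --pt "0.6 -4 -0.5 -3.5 0" --pt "0.6 -8 -1 -7 0" --pt "0.6 -12.5 -1.7 -10.5 0" --pt "0.6 -12.5 -1.7 -10.5 0" --pt "0.6 -12.5 -1.7 -10.5 0"

```text
t: 26.1
position: [0.5092, -0.0595, 0.3987]
tcp_rot: [[-0.858, 0.012, 0.513], [-0.012, 0.999, -0.043], [-0.513, -0.043, -0.857]]
force: [-0.3, -0.0, -0.9]
opening: 0.6
```

```bash
python3 - <<'E'
from h import *
w=capture("wrist");f=w["frame"];R=w["R"];t=w["t"]
q=R@np.array([.5836,-.0878,.03])+t;print(w["fx"]*q[0]/q[2]+w["cx"],w["fy"]*q[1]/q[2]+w["cy"])
cv2.imwrite("pics/w15.png",f)
g=np.clip((cv2.resize(f[85:185,160:290],(780,600),interpolation=cv2.INTER_CUBIC).astype(float)-50)*2,0,255).astype(np.uint8);cv2.imwrite("pics/w15z.png",g);to()
E
```

```text
246.5268355173033 80.24439918479341
at [ 0.5087 -0.0591  0.3979] z [ 0.512 -0.042 -0.858] y [ 0.012  0.999 -0.043] open 0.599 t 26.15 F [ 0.5 -0.  -1. ]
```

View pics/w15z.png

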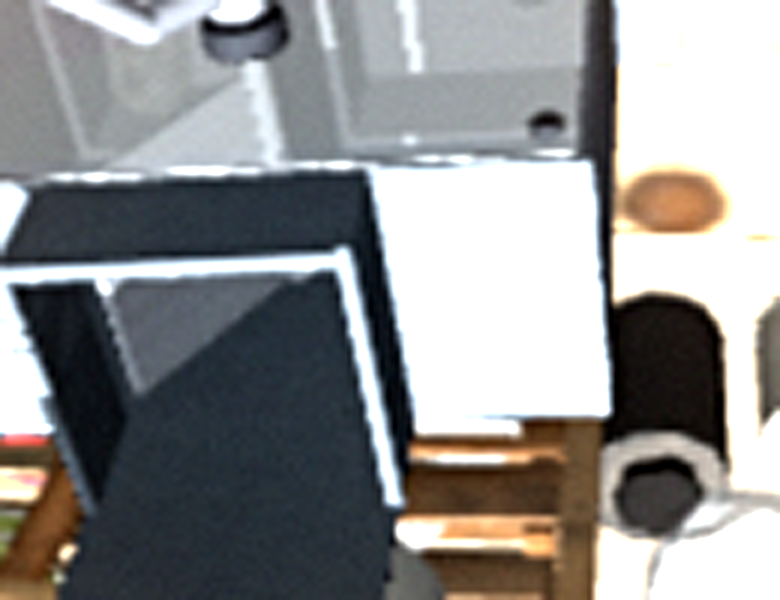

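```bash
python3 - <<'E'
from h import *
f=cv2.imread("pics/w15.png")
g=np.clip((cv2.resize(f[30:120,150:280],(800,554),interpolation=cv2.INTER_CUBIC).astype(float)-60)*2,0,255).astype(np.uint8);cv2.imwrite("pics/w15y.png",g)
E
```

```text
(no output)
```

View pics/w15y.png

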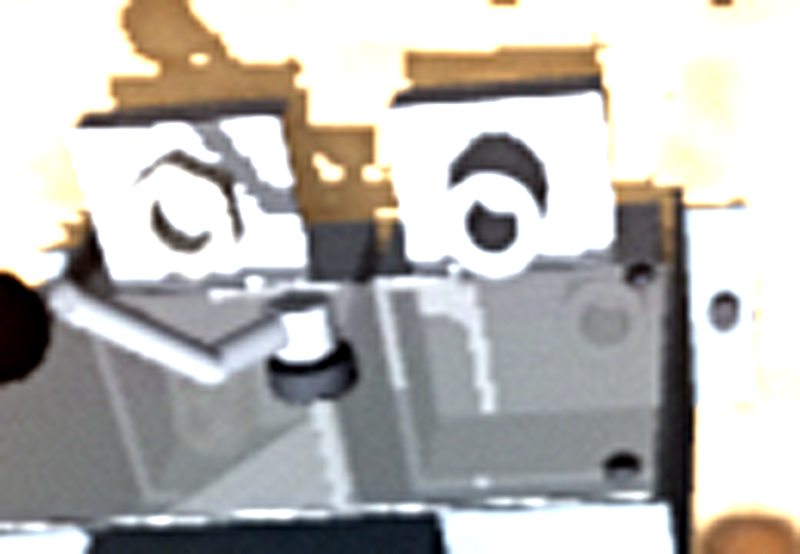

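The bush's bore and top ring show at (605,315), standing in the left tray. The nut shows at (215,405) in the right tray. The arm is clear of everything, so I'll hand in.

```bash
python3 -c "
from cell import *
print(observe()['force'],observe()['joint_vel'].round(2));print(close_job())"
```

```text
[ 0.53243462 -0.03314431 -1.04528301] [ 0.28  0.05 -0.86 -0.06  0.03 -0.08]
the job is handed in; nothing more can be done
None
```

Both parts are sorted: the nut is in the right tray with the sample nut, and the bush is in the left tray with the sample bush. I handed the job in at about 26 s of the 72 s allowed. No verdict came back.

- **Nut:** I swung the lever fully to the left, which opens the right tray (about 0.54 rad by the camera). Then I gripped the nut, tilted the hand about 31° and let the nut fall into the mouth. The row commands cannot tilt the hand, so I got the tilt by driving the arm up against its joint limits.
- **Bush:** I swung the lever fully the other way (about 0.53 rad) and dropped the bush in the same way.

**Last checks:**
- Through the window the nut showed in the right tray. The bush stood in the left tray, with its ring and bore visible from above.
- Two earlier looks did not show the bush clearly because the tray's front wall hid most of it. Triangulating its bore from two pictures put it inside the left tray, and the last, higher view confirmed it.
- The padlock and both rolls of tape measured within about 5 mm of where they started, which is about the error of the measurement. The wrist camera gave one false "dark tape" hit at the sorter's mouth; the top camera's best hit for it was in its place.
- At hand-in the gripper was in the air, with about 1 N on the force reading, no more than its noise.

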